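# Hook the sand facade panel into its display tray

## Task

Put the sand-coloured facade panel back into the empty display tray: tilt it, hook its bare-metal flange edge under the tray's blue lip, then lower the other edge until the panel lies flat on the tray floor, and let go. Leave the dark brown panel where it is.

Things in the scene. Friction and masses are not known exactly. Their poses are not given: they have to be found in the camera images.
- sand_panel: Loose sand panel, 0.35 kg, flat, 180 (x) x 120 mm (y). Origin: middle of its underside; z up. Coloured body x -70..90, 12 mm thick; bare aluminium flange x -90..-70, 6 mm thick, flush with the underside; flange end roughly towards the robot at the start. Black grip bar centred over the origin: 16 mm thick in x, 80 long in y, z 12..52 mm; pinch it across x from above.
- sand_panel_flange (a point): Middle of the outer edge of the sand panel's bare-metal flange: 90 mm from the panel's origin along its -x, 3 mm above the underside. Panel's axes. The flange goes under the lip with the panel tilted 15 to 25 degrees, flange end low; then the other end is lowered inside the stop. It cannot be dropped or slid in flat.
- tray: Fixed tray 220 (x) x 168 mm (y): white floor, blue lip, dark rims. Origin: middle of its underside, on the table; z up. Floor top z 10. Pocket x -98..98, y -76..76 mm. At the -x end (roughly towards the robot) the lip overhangs the pocket over x -98..-74, all its width, underside z 38, top z 46. Stop at +x and side rims reach z 36; the sides are closed up to the lip.
- brown_panel: The bystander: a loose dark brown panel of exactly the same shape and origin as the sand one. To be left alone.
Things that resemble listed ones, but are neither listed nor needed, are in the scene too. Leave any turquoise look-alike of the sand_panel alone.

How it is judged:
On the way:
1. the sand panel's flange edge is under the tray's lip while the panel is still tilted by at least 5 degrees (x of sand_panel_flange in the frame of tray between -0.105 and -0.076 m and z of sand_panel_flange in the frame of tray between 0.005 and 0.038 m and y of sand_panel_flange in the frame of tray between -0.04 and 0.04 m and angle between sand_panel's own z axis and vertical above 0.087 rad), for 0.1 s.
At the end, for the whole second after the job is handed in: The sand panel lies still and flat on the tray floor (within 4 mm of it, tilted less than 3.4 degrees, turned less than 12 degrees from the tray, within 25 mm of its middle line), its flange edge at least 2 mm under the lip; the brown panel is within 30 mm of where it was (x of sand_panel_flange in the frame of tray between -0.105 and -0.076 m and y of sand_panel in the frame of tray between -0.025 and 0.025 m and z of sand_panel in the frame of tray between 0.006 and 0.014 m and angle between sand_panel's own z axis and vertical below 0.06 rad and angle between the x axis of sand_panel and the x axis of tray, either way round below 0.21 rad and linear speed of sand_panel below 0.02 m/s and distance of brown_panel from where it was at the start of the episode below 0.03 m); the robot touches nothing.
It fails at once if the brown panel is moved by 30 mm or more (distance of brown_panel from where it was at the start of the episode above 0.03 m).
It also fails if it takes over 42 s, if anything falls off the work surface, if the arm or the gripper's body presses on something with over 40 N, if the wrist force passes 120 N, or if a joint passes its speed limit or range.

## Robot

A 6-joint arm with a two-finger parallel gripper is mounted at the origin on the work surface. World frame = base frame: x ahead of the robot, y to its left, z up, the work surface at z = 0. Lengths are in m, angles in rad, forces in N, time in s.
With the tool pointing down it reaches from about 0.25 to 0.85 m from the base axis. Payload 12.5 kg.
Tool frame: the origin (TCP) lies at the very end of the fingers, on their centre line; the grasp point (between the pads) lies 19 mm behind it (env.pinch_z is the distance from the TCP to the grasp point, in m); z points along the fingers, y is the direction in which the jaws open and shut (so a half turn about z gives the same grasp; the last joint's range is limited). The gripper opens to 93 mm and grips with 3 to 60 N. Pads are 15 mm wide; open, the fingers measure 128 mm over their backs; the gripper's body (75 mm by 188 mm) begins 65 mm behind the grasp point.
Start: joints at [1.146, 0.351, 1.652, -0, 1.139, -0.085], TCP at [0.183, 0.519, 0.219] pointing down, gripper open.
Joint ranges: [-2.75, 2.75], [-0.79, 2.1], [0.01, 2.65], [-1.57, 4.71], [0.07, 3.14], [-2.87, 2.87]. Speed limits (rad/s): [2.22, 2.22, 2.79, 3.14, 3.14, 3.14].

## Interface

Orientations are given as a rotation vector (axis times angle).
In Python, from plant import observe, imaging, env gives the robot as it stands.
- The arm moves only by the tool carry_out, never from a script. Its argument "increments" is a list that holds one entry, the list of rows, each a list of 6 numbers: the shift along the tool's x, y, z in m, then the turn, a rotation vector about the tool's x, y, z in degrees. In form: [[[dx, dy, dz, rx, ry, rz], ...]]. A call has 1 to 12 rows; each row shifts and turns the commanded pose from where the row before left it, along the tool's axes as they then stand; what a row does not reach is not made up. A row lasts 1/10 s, in which the tool goes at most 50 mm and 8.59 degrees, less where a joint would pass 70% of its speed; a pose out of reach is approached as far as the arm can. A call is refused whole if a number of a shift passes 0.05 or a number of a turn 8.59, either way. A call with a gripper value outside its range is refused whole. "grip" is the opening, from -1 (shut) to 1 (fully open), set as the call begins (left out, the last holds). The fingers move at their own pace and stop on an object; "squeeze" is the grip in N (left out, the last holds). Time passes only in rows, so rows that do not move let the fingers close. It gives the time, the measured TCP pose, the force and the opening at its end, in the units of the state.
- observe(): the state, without advancing time (a new reading comes with each control period).
- imaging.capture(name): name is "scene" or "top"; returns a dict with "image" (480x640x3 uint8, red, green, blue), "K" (3x3 intrinsics, pixels), "dist_coeffs" ([k1, k2, p1, p2, k3] as OpenCV has them; the pictures are not rectified), "position" and "orientation" of the camera in the world. Camera axes: x right, y down, z forward; pixel columns grow to the right and rows downward; lengths in m; the calibration is good to about 2 mm. A picture is of the moment at which its call begins. There is no depth.
- env.sign_off(): hands the job in, once; it reports no verdict.
The state is a dict: "t": time; "joints": joint angles; "joint_velocities": joint speeds; "effort": joint torques, N m; "tool_pos": TCP position; "tcp_rot": TCP orientation; "force": force on the tool from outside, world axes, zero at the start; "wrist_torque": the same for the moment, N m; "grip_width": finger opening in m.
Only numpy, scipy, OpenCV 4.12 (cv2) and the standard library are available. Lean on these libraries where they do the work, as an engineer would, in place of code of your own. Each camera call takes 0.05 s, during which the arm holds its last target.

## Working session

There is one attempt and no reset: what is moved stays moved. The work goes in short steps, Python scripts to look and compute and a tool call to move; the robot and the scene stay as the last step left them, time stands still between calls to the robot, and variables do not carry over. Pictures are saved under pics/ and viewed, and the job is handed in when it is done.

Besides the shell and the picture viewer there is one more tool, called as name([rows], argument=value, ...), one row to a line, values as JSON. carry_out: Moves the arm, as the interface text tells. Its arguments: {"type":"object","properties":{"increments":{"type":"array"},"grip":{"type":"number"},"squeeze":{"type":"number"}},"required":["increments"]}

```bash
ls; mkdir -p pics; python3 - <<'E'
from plant import observe, imaging, env
import cv2
print(observe(), env.pinch_z)
for n in ("scene","top"):
    c=imaging.capture(n); cv2.imwrite(f"pics/{n}0.png",c["image"][:,:,::-1]); print({k:v for k,v in c.items() if k!="image"})
E
```

```text
pics
{'t': 0.0, 'joints': array([ 1.14640933e+00,  3.51239313e-01,  1.65243326e+00,  5.95189978e-06,
        1.13909908e+00, -8.46185328e-02]), 'joint_velocities': array([-0.00219081, -0.00137801,  0.00012839,  0.00049396,  0.00023601,
        0.00019635]), 'effort': array([ 2.12866922e-03, -4.97345388e+01, -2.85239500e+01,  7.00247730e-02,
        2.58938537e-02, -1.16871533e-04]), 'tool_pos': array([0.1831374 , 0.5182433 , 0.21809626]), 'tcp_rot': array([-5.31096267e-01, -3.09606850e+00,  1.79000448e-03]), 'force': array([-0.65179196,  1.34125953,  0.36386083]), 'wrist_torque': array([0.01166332, 0.00677014, 0.02925773]), 'grip_width': 0.0928579739869262} 0.0188
{'K': array([[444.59935035,   0.        , 321.17189252],
       [  0.        , 444.59935035, 242.38500659],
       [  0.        ,   0.        ,   1.        ]]), 'dist_coeffs': array([0.01282179, 0.        , 0.        , 0.        , 0.        ]), 'position': array([ 0.89208547, -0.07636961,  0.66000879]), 'orientation': array([-1.97526392, -1.73813626,  0.54289503])}
{'K': array([[453.81098097,   0.        , 316.06479903],
       [  0.        , 453.81098097, 245.03365886],
       [  0.        ,   0.        ,   1.        ]]), 'dist_coeffs': array([-0.04154197,  0.        ,  0.        ,  0.        ,  0.        ]), 'position': array([ 0.27087353, -0.01480888,  0.98271577]), 'orientation': array([-2.12951601,  2.10084034, -0.19874981])}
```

View pics/scene0.png

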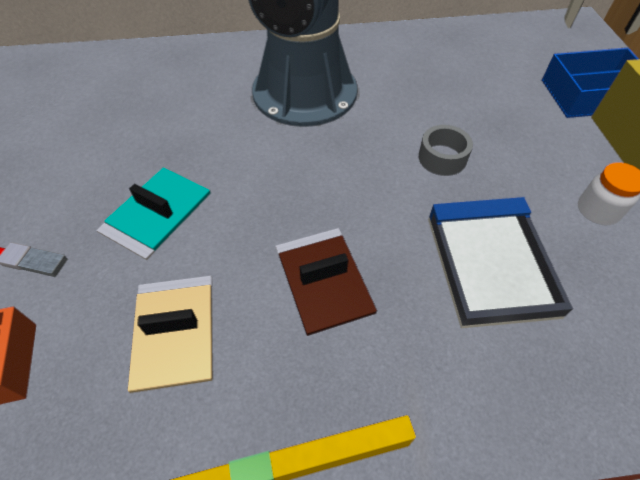

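View pics/top0.png

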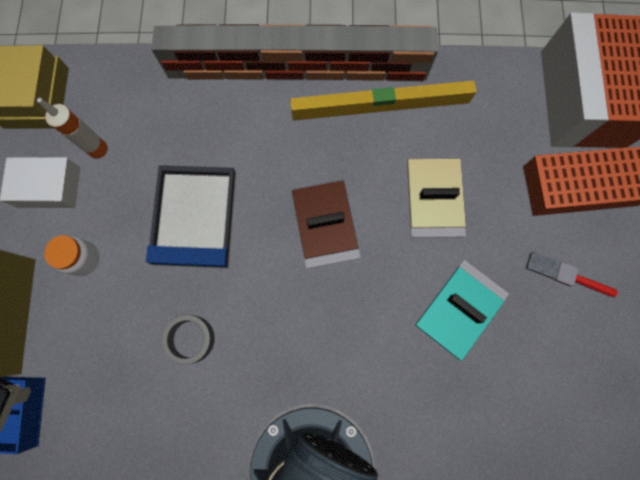

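The scene view shows the sand panel with its black bar at (168,321), the brown one at (323,269), the turquoise one at (150,200) and the tray at (500,260). In the top view they are at (437,197), (326,222), (463,309) and (190,215). The sand-coloured body with a silver flange towards the robot matches the description. I'll confirm it in enlarged crops.

```bash
python3 - <<'E'
import cv2
t=cv2.imread("pics/top0.png"); s=cv2.imread("pics/scene0.png")
def crop(im,x,y,w,h,k,n): cv2.imwrite(f"pics/{n}.png",cv2.resize(im[y:y+h,x:x+w],None,fx=k,fy=k,interpolation=cv2.INTER_CUBIC))
crop(t,400,150,75,95,6,"c_tp"); crop(t,140,155,105,120,5,"c_tt")
crop(s,120,265,105,130,4.5,"c_sp"); crop(s,420,190,160,140,4,"c_st")
E
```

```text
(no output)
```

View pics/c_tp.png

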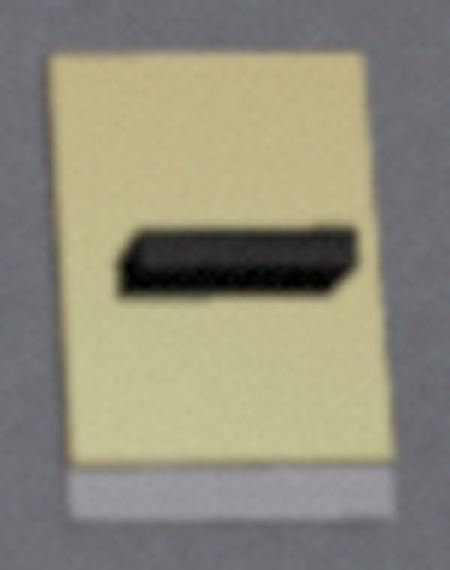

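View pics/c_tt.png

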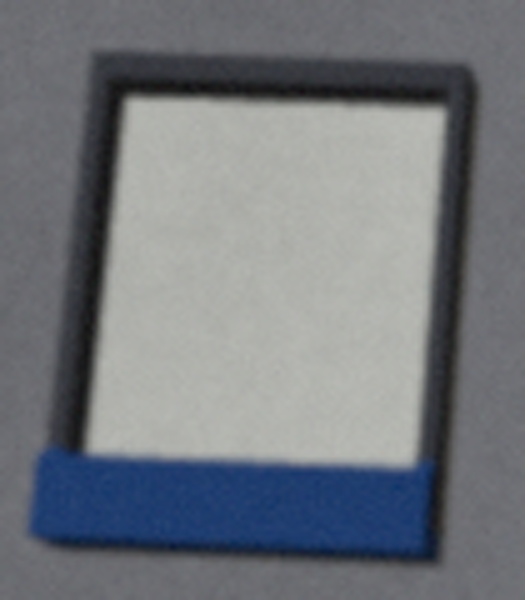

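View pics/c_sp.png

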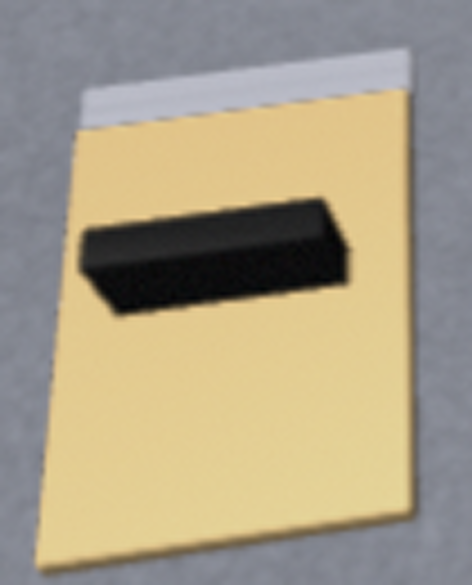

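View pics/c_st.png

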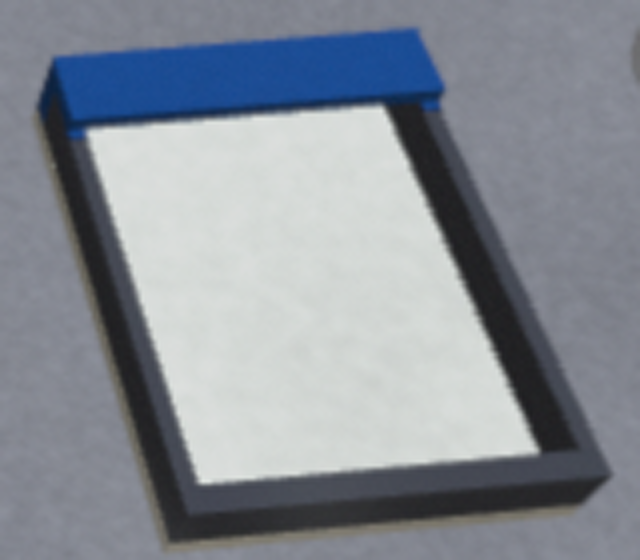

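The crops confirm it: sand body, silver flange towards the robot, black bar. I'll fit the panel and tray poses from corners in both views, leaving z free.

```bash
cat > h.py <<'E'
import numpy as np, cv2
from scipy.optimize import least_squares
from scipy.spatial.transform import Rotation as R
C={"scene":dict(K=np.array([[444.59935035,0,321.17189252],[0,444.59935035,242.38500659],[0,0,1]]),d=np.array([0.01282179,0,0,0,0]),p=np.array([0.89208547,-0.07636961,0.66000879]),o=np.array([-1.97526392,-1.73813626,0.54289503])),
"top":dict(K=np.array([[453.81098097,0,316.06479903],[0,453.81098097,245.03365886],[0,0,1]]),d=np.array([-0.04154197,0,0,0,0]),p=np.array([0.27087353,-0.01480888,0.98271577]),o=np.array([-2.12951601,2.10084034,-0.19874981]))}
def proj(n,P):
    c=C[n]; Rm=R.from_rotvec(c["o"]).as_matrix().T
    return cv2.projectPoints(np.array(P,float).reshape(-1,3),Rm,-Rm@c["p"],c["K"],c["d"])[0][:,0]
def fit(obs,x0,views=("scene","top"),full=False):
    # obs: list (view, modelpoint_mm, px)
    def T(q,m): 
        r=R.from_euler("ZYX",[q[3],q[4],q[5]]) if full else R.from_euler("Z",q[3])
        return r.apply(np.array(m)/1000)+q[:3]
    def f(q): return np.concatenate([ (proj(v,T(q,m))[0]-p) for v,m,p in obs if v in views])
    s=least_squares(f,x0,loss="soft_l1"); return s.x, f(s.x).reshape(-1,2)
def pts(view,off,k,l): return [(view,m,np.array(off)+(np.array(p)+.5)/k-.5) for m,p in l]
E
cat > fit0.py <<'E'
from h import *
panel=pts("top",(400,150),6,[((90,60,12),(50,54)),((90,-60,12),(363,53)),((-70,-60,12),(393,462)),((-70,60,12),(70,464)),((-90,60,6),(69,517)),((-90,-60,6),(395,517)),((8,40,52),(139,229)),((8,-40,52),(357,229)),((-8,-40,52),(357,264))])
panel+=pts("scene",(120,265),4.5,[((-90,-60,6),(84,90)),((-90,60,6),(410,48)),((90,-60,12),(38,567)),((90,60,12),(413,515)),((-70,60,12),(408,90)),((-70,-60,12),(78,130)),((-8,-40,52),(82,231)),((-8,40,52),(320,199)),((8,40,52),(348,240)),((8,-40,52),(83,268))])
tray=pts("top",(140,155),5,[((-110,84,46),(31,537)),((-110,-84,46),(435,552)),((-74,-84,46),(435,463)),((-74,84,46),(41,452)),((110,84,36),(96,53)),((110,-84,36),(472,66))])
tray+=pts("scene",(420,190),4,[((-110,-84,46),(53,58)),((-110,84,46),(417,29)),((-74,-84,46),(74,122)),((-74,84,46),(443,92)),((110,84,36),(608,474)),((110,-84,36),(189,516))])
for n,o,x0 in (("panel",panel,[.37,-.28,0,0]),("tray",tray,[.33,.26,0,0])):
    for v in (("scene","top"),("scene",),("top",)):
        q,r=fit(o,x0,v); print(n,v,q.round(4),"deg",np.degrees(q[3]).round(2)); 
        if len(v)==2: print(r.round(1).tolist())
E
python3 fit0.py
```

```text
panel ('scene', 'top') [ 5.767e-01 -2.699e-01  2.000e-04  2.200e-02] deg 1.26
[[-1.5, 0.0], [-1.1, -0.1], [-0.9, 0.2], [-1.3, 0.3], [-1.3, 0.9], [-1.4, 0.5], [-1.7, -0.3], [-1.0, -0.5], [-0.4, 0.8], [-0.1, 0.2], [-0.0, 0.3], [-1.9, 0.9], [-0.5, -0.2], [-0.2, -0.6], [-1.1, 0.1], [-0.9, -0.4], [0.9, -0.6], [-5.5, -0.1], [-2.0, 1.2]]
panel ('scene',) [ 0.5741 -0.2702 -0.0052  0.0236] deg 1.35
panel ('top',) [ 0.5797 -0.2748 -0.0083  0.0205] deg 1.18
tray ('scene', 'top') [ 0.5232  0.2668  0.0008 -0.0247] deg -1.41
[[-0.8, -0.2], [-2.5, -0.1], [-1.1, 0.8], [-0.9, 0.0], [-0.9, -0.5], [-1.1, -0.8], [-1.6, 0.0], [-1.3, -0.1], [-1.8, -0.1], [-0.4, -0.3], [0.2, 1.0], [-1.6, 0.5]]
tray ('scene',) [ 0.5192  0.2722 -0.0055 -0.0255] deg -1.46
tray ('top',) [ 5.231e-01  2.645e-01  4.000e-04 -2.200e-02] deg -1.26
```

```bash
python3 - <<'E'
from h import *
s=cv2.imread("pics/scene0.png");t=cv2.imread("pics/top0.png")
def draw(im,v,q,boxes,x,y,w,h,k,n):
    o=cv2.resize(im[y:y+h,x:x+w],None,fx=k,fy=k,interpolation=cv2.INTER_CUBIC)
    o=cv2.convertScaleAbs(o,alpha=1.6,beta=20)
    for (a,b,c,d,e,f) in boxes:
        P=[[X,Y,Z] for X in(a,b) for Y in(c,d) for Z in(e,f)]
        W=R.from_euler("Z",q[3]).apply(np.array(P)/1000)+q[:3]
        p=((proj(v,W)-[x,y]+.5)*k-.5)
        for i in range(8):
            for j in (1,2,4):
                if i^j>i: cv2.line(o,tuple(int(z) for z in p[i].round()),tuple(int(z) for z in p[i^j].round()),(0,0,255),1)
    return o
pb=[(-70,90,-60,60,0,12),(-90,-70,-60,60,0,6),(-8,8,-40,40,12,52)]
tb=[(-110,110,-84,84,0,36),(-110,-74,-84,84,38,46),(-98,98,-76,76,10,10)]
q=[.5767,-.2699,.0002,.022]; a=draw(s,"scene",q,pb,120,265,105,130,4,0); b=draw(t,"top",q,pb,395,145,80,100,5,0)
H=530; cv2.imwrite("pics/ov_p.png",np.hstack([cv2.copyMakeBorder(z,0,H-z.shape[0],0,0,0) for z in(a,b)]))
q=[.5232,.2668,.0008,-.0247]; a=draw(s,"scene",q,tb,420,190,155,140,2.6,0); b=draw(t,"top",q,tb,140,155,105,120,3.6,0)
H=530; cv2.imwrite("pics/ov_t.png",np.hstack([cv2.copyMakeBorder(z,0,H-z.shape[0],0,0,0) for z in(a,b)]))
E
```

```text
(no output)
```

View pics/ov_p.png

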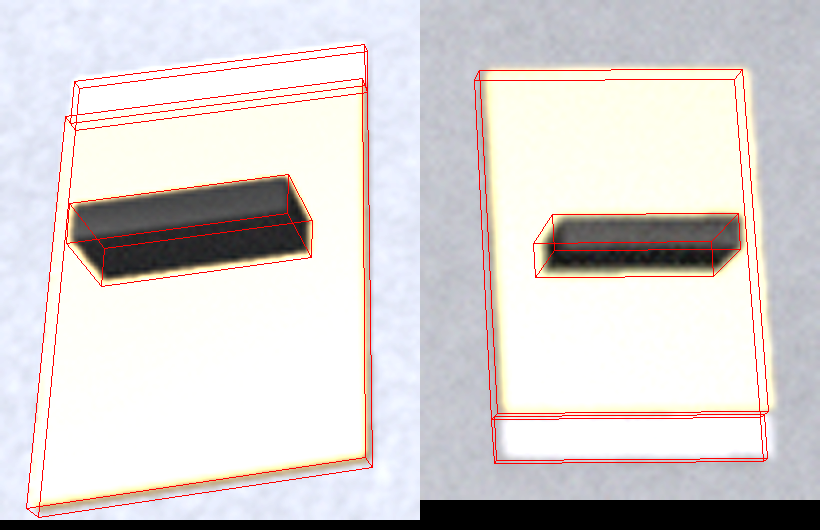

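View pics/ov_t.png

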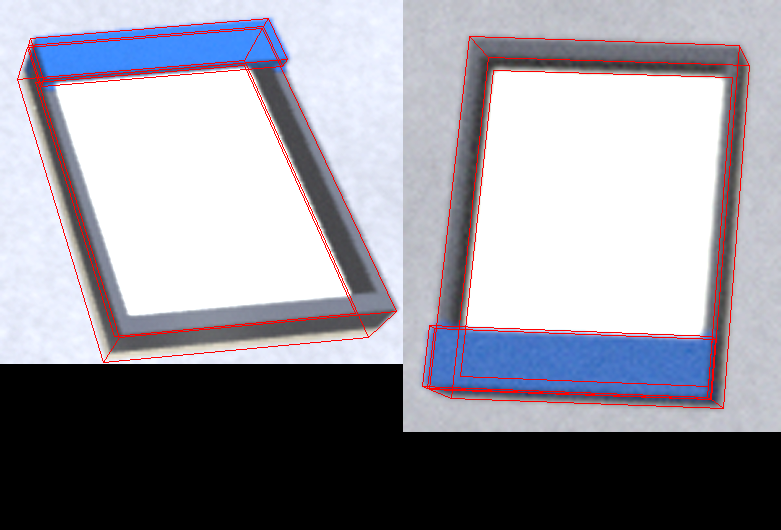

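Both overlays fit to within about 1 px. z comes out at about 0 for both objects, which agrees with the text. Panel: (0.577,-0.270), yaw 1.3°. Tray: (0.523,0.267), yaw -1.4°. Next I'll compute the approach.

```bash
cat > plan.py <<'E'
from h import *
from plant import observe
PANEL=np.array([.5767,-.2705,0.]);PY=1.26; TRAY=np.array([.5225,.2665,0.]);TY=-1.4
def Rt(yaw,tilt=0): # tool y along panel x, z down; tilt deg: flange low
    b=np.array([[0,1,0],[1,0,0],[0,0,-1.]])  # cols: tool x=world y, tool y=world x, z=-z
    return R.from_euler("ZY",[yaw,-tilt],degrees=True)*R.from_matrix(b)
def delta(tp,tr,s=None):
    s=s or observe(); r=R.from_rotvec(s["tcp_rot"])
    print("t",s["t"],"pos",s["tool_pos"].round(4),"F",s["force"].round(1),"w",round(s["grip_width"],4))
    print("shift tool",r.inv().apply(np.array(tp)-s["tool_pos"]).round(4),"turn deg",np.degrees((r.inv()*tr).as_rotvec()).round(2))
E
python3 -c "
from plan import *
delta(PANEL+[0,0,.14],Rt(PY))"
```

```text
t 0.1 pos [0.1832 0.5183 0.2182] F [ 0.4 -0.1 -0.7] w 0.0934
shift tool [-0.6339 -0.6124  0.0788] turn deg [-5.000e-02  3.000e-02  6.927e+01]
```

carry_out([
  [[-0.015, -0.014, 0, 0, 0, 0], [-0.029, -0.028, 0, 0, 0, 2], [-0.0285, -0.0285, 0, 0, 0, 0], [-0.0285, -0.0285, 0, 0, 0, 0], [-0.0285, -0.0285, 0, 0, 0, 0], [-0.0285, -0.0285, 0, 0, 0, 0], [-0.0285, -0.0285, 0, 0, 0, 0], [-0.0285, -0.0285, 0, 0, 0, 0], [-0.0285, -0.0285, 0, 0, 0, 0], [-0.0285, -0.0285, 0, 0, 0, 0], [-0.0285, -0.0285, 0, 0, 0, 0], [-0.0285, -0.0285, 0, 0, 0, 0]],
], grip=1)

```text
t: 1.3
tool_pos: [0.3719, 0.0931, 0.2187]
tcp_rot: [0.585, 3.087, 0.0]
force: [0.9, 1.5, 0.1]
grip_width: 0.0931
```

```bash
python3 -c "
from plan import *
delta(PANEL+[0,0,.14],Rt(PY))"
```

```text
t 1.3 pos [0.3719 0.0931 0.2187] F [0.9 1.5 0.1] w 0.0931
shift tool [-0.3236 -0.2635  0.0787] turn deg [1.000e-02 0.000e+00 6.727e+01]
```

carry_out([
  [[-0.028, -0.023, 0, 0, 0, 0], [-0.028, -0.023, 0, 0, 0, 0], [-0.028, -0.023, 0, 0, 0, 0], [-0.028, -0.023, 0, 0, 0, 0], [-0.028, -0.023, 0, 0, 0, 0], [-0.028, -0.023, 0, 0, 0, 0], [-0.028, -0.023, 0, 0, 0, 0], [-0.028, -0.023, 0, 0, 0, 0], [-0.028, -0.023, 0, 0, 0, 0], [-0.028, -0.023, 0, 0, 0, 0], [-0.015, -0.01, 0, 0, 0, 0], [0, 0, 0, 0, 0, 3]],
])

```text
t: 2.5
tool_pos: [0.5589, -0.2384, 0.2177]
tcp_rot: [-0.669, -3.069, 0.0]
force: [-0.4, 0.8, -0.1]
grip_width: 0.0931
```

carry_out([
  [[0, 0, 0.006, 0, 0, 8], [0, 0, 0.006, 0, 0, 8], [0, 0, 0.006, 0, 0, 8], [0, 0, 0.006, 0, 0, 8], [0, 0, 0.006, 0, 0, 8], [0, 0, 0.006, 0, 0, 8], [0, 0, 0.006, 0, 0, 8], [0, 0, 0.006, 0, 0, 8], [0, 0, 0, 0, 0, 0], [0, 0, 0, 0, 0, 0]],
])

```text
t: 3.5
tool_pos: [0.5583, -0.2365, 0.1705]
tcp_rot: [-2.186, -2.255, 0.0]
force: [-0.3, 0.5, 0.1]
grip_width: 0.0929
```

```bash
python3 -c "
from plan import *
delta(PANEL+[0,0,.018],Rt(PY))
from plant import imaging
for n in ('scene','top'): cv2.imwrite(f'pics/{n}1.png',imaging.capture(n)['image'][:,:,::-1])
"
```

```text
t 3.5 pos [ 0.5583 -0.2365  0.1705] F [-0.3  0.5  0.1] w 0.0929
shift tool [-0.0346  0.0174  0.1525] turn deg [-0.03 -0.01  0.51]
```

View pics/scene1.png

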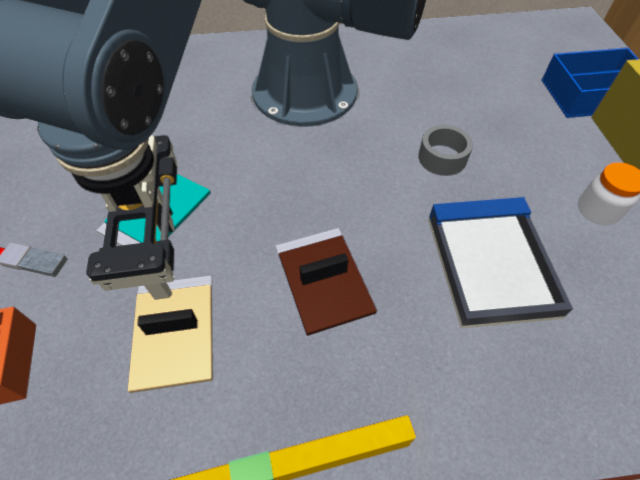

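The gripper is above and behind the sand bar, with the jaws opening along the panel's x. Now I'll centre it and descend.

carry_out([
  [[-0.018, 0.009, 0, 0, 0, 0.5], [-0.017, 0.0085, 0, 0, 0, 0], [0, 0, 0.02, 0, 0, 0], [0, 0, 0.03, 0, 0, 0], [0, 0, 0.025, 0, 0, 0], [0, 0, 0, 0, 0, 0], [0, 0, 0, 0, 0, 0]],
])

```text
t: 4.3
tool_pos: [0.5769, -0.2713, 0.0964]
tcp_rot: [2.2, 2.242, 0.0]
force: [0.8, 0.2, -0.4]
grip_width: 0.0932
```

```bash
python3 -c "
from plan import *
delta(PANEL+[0,0,.018],Rt(PY))
from plant import imaging
a=imaging.capture('scene')['image'][200:410,60:280,::-1];b=imaging.capture('top')['image'][130:340,360:580,::-1]
cv2.imwrite('pics/g2.png',cv2.resize(np.hstack([a,b]),None,fx=1.8,fy=1.8,interpolation=cv2.INTER_CUBIC))
"
```

```text
t 4.3 pos [ 0.5769 -0.2713  0.0964] F [ 0.8  0.2 -0.4] w 0.0932
shift tool [ 0.0008 -0.0003  0.0784] turn deg [ 0.01  0.01 -0.16]
```

View pics/g2.png

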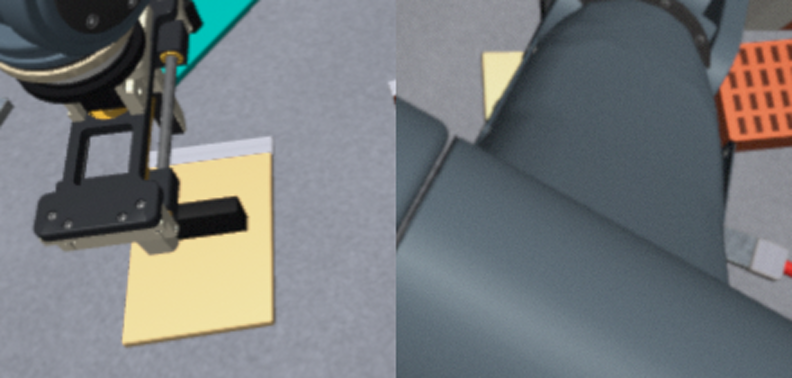

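carry_out([
  [[0, 0, 0.02, 0, 0, 0], [0, 0, 0.02, 0, 0, 0], [0, 0, 0.02, 0, 0, 0], [0, 0, 0.012, 0, 0, 0], [0, 0, 0.006, 0, 0, 0], [0, 0, 0, 0, 0, 0]],
])

```text
t: 5.0
tool_pos: [0.5768, -0.2712, 0.0178]
tcp_rot: [2.201, 2.241, 0.0]
force: [-1.1, 0.3, -0.2]
grip_width: 0.0933
```

carry_out([
  [[0, 0, 0, 0, 0, 0], [0, 0, 0, 0, 0, 0], [0, 0, 0, 0, 0, 0], [0, 0, 0, 0, 0, 0], [0, 0, 0, 0, 0, 0], [0, 0, 0, 0, 0, 0], [0, 0, 0, 0, 0, 0], [0, 0, 0, 0, 0, 0]],
], grip=-1, squeeze=40)

```text
t: 5.8
tool_pos: [0.5766, -0.2711, 0.0176]
tcp_rot: [-2.201, -2.241, 0.0]
force: [-0.8, 0.6, 0.3]
grip_width: 0.0336
```

carry_out([
  [[0, 0, 0, 0, 0, 0], [0, 0, 0, 0, 0, 0], [0, 0, 0, 0, 0, 0], [0, 0, 0, 0, 0, 0], [0, 0, 0, 0, 0, 0], [0, 0, 0, 0, 0, 0]],
])

```text
t: 6.4
tool_pos: [0.5767, -0.2712, 0.0176]
tcp_rot: [2.201, 2.241, 0.0]
force: [-0.2, -0.4, -0.6]
grip_width: 0.0159
```

carry_out([
  [[0, 0, -0.005, 0, 0, 0], [0, 0, -0.015, 0, 0, 0], [0, 0, -0.02, 0, 0, 0], [0, 0, -0.02, 0, 0, 0], [0, 0, -0.02, 0, 0, 0], [0, 0, -0.02, 0, 0, 0], [0, 0, -0.02, 0, 0, 0], [0, 0, -0.01, 0, 0, 0], [0, 0, 0, 0, 0, 0], [0, 0, 0, 0, 0, 0]],
])

```text
t: 7.4
tool_pos: [0.5763, -0.271, 0.1472]
tcp_rot: [-2.201, -2.241, 0.0]
force: [-0.6, 0.0, -3.7]
grip_width: 0.0158
```

```bash
python3 -c "
from plan import *
delta(TRAY+[0,0,.148],Rt(TY,0))
from plant import imaging
cv2.imwrite('pics/scene3.png',imaging.capture('scene')['image'][:,:,::-1])
"
```

```text
t 7.4 pos [ 0.5763 -0.271   0.1472] F [-0.6  0.  -3.7] w 0.0158
shift tool [ 0.5384 -0.0441 -0.0006] turn deg [-0.04 -0.02  2.43]
```

View pics/scene3.png

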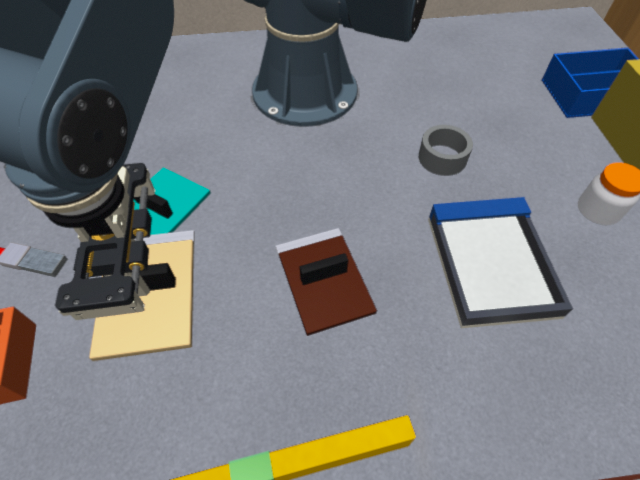

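The panel is held (width 15.8 mm, about -3.7 N) and clear of the table. The brown panel is untouched. Now I'll carry it over to the tray.

carry_out([
  [[0.012, 0, 0, 0, 0, 0], [0.022, -0.001, 0, 0, 0, 0], [0.026, -0.001, 0, 0, 0, 0], [0.026, -0.001, 0, 0, 0, 0], [0.026, -0.001, 0, 0, 0, 0], [0.026, -0.001, 0, 0, 0, 0], [0.026, -0.001, 0, 0, 0, 0], [0.026, -0.001, 0, 0, 0, 0], [0.026, -0.001, 0, 0, 0, 0], [0.026, -0.001, 0, 0, 0, 0], [0.026, -0.001, 0, 0, 0, 0], [0.026, -0.001, 0, 0, 0, 0]],
])

```text
t: 8.65
tool_pos: [0.5595, 0.0243, 0.147]
tcp_rot: [-2.201, -2.241, 0.001]
force: [0.5, -0.4, -3.2]
grip_width: 0.0155
```

carry_out([
  [[0.026, -0.001, 0, 0, 0, 0], [0.026, -0.001, 0, 0, 0, 0], [0.026, -0.001, 0, 0, 0, 0], [0.026, -0.001, 0, 0, 0, 0], [0.026, -0.001, 0, 0, 0, 0], [0.026, -0.001, 0, 0, 0, 0], [0.026, -0.001, 0, 0, 0, 0], [0.026, -0.001, 0, 0, 0, 0], [0.018, 0, 0, 0, 0, 0.6], [0.008, 0, 0, 0, 0, 0.9], [0, 0, 0, 0, 0, 0.9], [0, 0, 0, 0, 0, 0]],
])

```text
t: 9.85
tool_pos: [0.548, 0.2559, 0.1473]
tcp_rot: [-2.249, -2.194, 0.001]
force: [-0.2, -0.6, -3.2]
grip_width: 0.016
```

```bash
cat >> plan.py <<'E'
H=.0176
def tcp(fx,fy,fz,tilt): # flange point in tray frame (m) -> tcp
    rz=R.from_euler("Z",TY,degrees=True); rp=R.from_euler("ZY",[TY,-tilt],degrees=True)
    return TRAY+rz.apply([fx,fy,fz])+rp.apply([.09,0,H-.003])
def go(fx,fz,tilt,fy=0): print(fx,fz,tilt); delta(tcp(fx,fy,fz,tilt),Rt(TY,tilt))
def where(): # flange point in tray frame from tool
    s=observe(); r=R.from_rotvec(s["tcp_rot"])*Rt(0).inv()
    rz=R.from_euler("Z",TY,degrees=True).inv()
    print("flange",rz.apply(s["tool_pos"]-r.apply([.09,0,H-.003])-TRAY).round(4),"zyx",r.as_euler("ZYX",degrees=True).round(2))
E
python3 -c "
from plan import *
go(-.055,.10,20); where()
"
```

```text
-0.055 0.1 20
t 9.85 pos [0.548  0.2559 0.1473] F [-0.2 -0.6 -3.2] w 0.016
shift tool [ 0.01   -0.0011  0.0028] turn deg [-2.003e+01  3.000e-02 -1.000e-02]
flange [-0.0643 -0.01    0.1328] zyx [-1.41  0.03 -0.03]
```

carry_out([
  [[0.005, 0, 0, -2, 0, 0], [0.005, 0, 0, -4, 0, 0], [0, 0, 0, -4, 0, 0], [0, 0, 0, -4, 0, 0], [0, 0, 0, -4, 0, 0], [0, 0, 0, -2, 0, 0], [0, 0, 0, 0, 0, 0], [0, 0, 0, 0, 0, 0]],
])

```text
t: 10.65
tool_pos: [0.5486, 0.2658, 0.1478]
tcp_rot: [2.055, 2.005, 0.352]
force: [0.0, 0.0, -2.7]
grip_width: 0.0158
```

```bash
python3 -c "
from plan import *
where(); go(-.055,.055,20); go(-.055,.0195,20)
from plant import imaging
for n in ('scene','top'): cv2.imwrite(f'pics/{n}4.png',imaging.capture(n)['image'][:,:,::-1])
"
```

```text
flange [-5.350e-02 -1.000e-04  1.033e-01] zyx [-1.410e+00 -1.994e+01 -1.000e-02]
-0.055 0.055 20
t 10.65 pos [0.5486 0.2658 0.1478] F [ 0.   0.  -2.7] w 0.0158
shift tool [ 0.0001 -0.0179  0.0448] turn deg [-0.06  0.01 -0.01]
-0.055 0.0195 20
t 10.65 pos [0.5486 0.2658 0.1478] F [ 0.   0.  -2.7] w 0.0158
shift tool [ 0.0001 -0.03    0.0782] turn deg [-0.06  0.01 -0.01]
```

View pics/scene4.png

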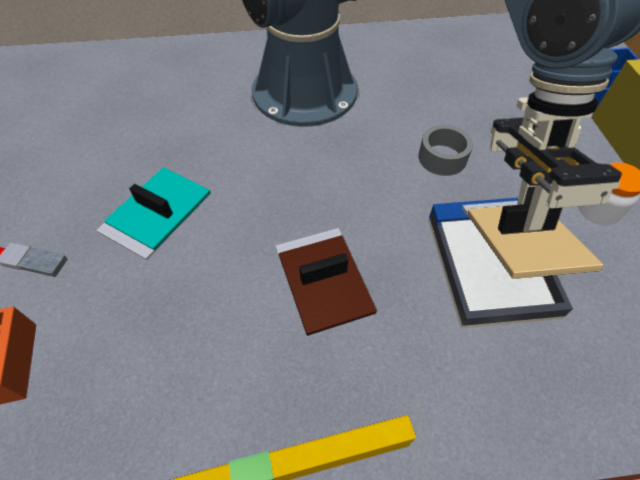

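View pics/top4.png

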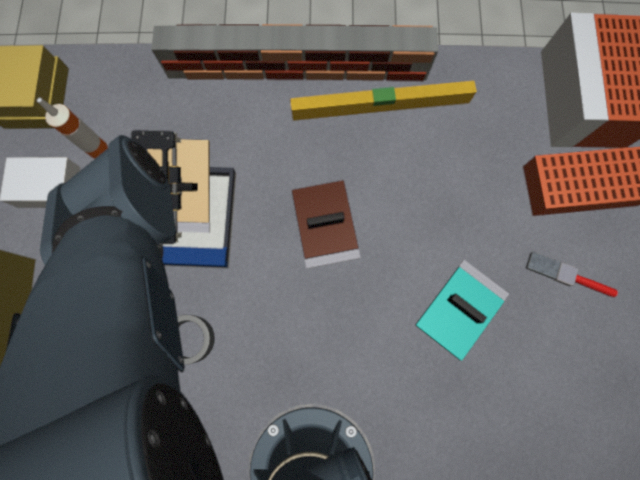

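The panel is held tilted over the tray, flange end low. I'll overlay the pose predicted from the tool to check for slip in the grip.

```bash
cat > ov.py <<'E'
from plan import *
def ov(imgs,out,k=3,win=((420,170,200,170),(130,120,125,170))):
    s=observe(); r=R.from_rotvec(s["tcp_rot"])*Rt(0).inv(); o0=s["tool_pos"]-r.apply([0,0,H])
    outs=[]
    rz=R.from_euler("Z",TY,degrees=True)
    for n,im,(x,y,w,h) in zip(("scene","top"),imgs,win):
        o=cv2.resize(im[y:y+h,x:x+w],None,fx=k,fy=k,interpolation=cv2.INTER_CUBIC)
        for rr,p0,bx,col in ((r,o0,[(-90,90,-60,60,0,0),(-70,90,-60,60,12,12),(-8,8,-40,40,52,52)],(0,0,255)),(rz,TRAY,[(-110,110,-84,84,36,36),(-110,-74,-84,84,46,46)],(0,255,0))):
            for a,b,c,d,e,_ in bx:
                W=rr.apply(np.array([[a,c,e],[b,c,e],[b,d,e],[a,d,e]])/1000)+p0
                cv2.polylines(o,[((proj(n,W)-[x,y]+.5)*k-.5).round().astype(np.int32)],True,col,1)
        outs.append(o)
    H_=max(o.shape[0] for o in outs)
    im=np.hstack([cv2.copyMakeBorder(o,0,H_-o.shape[0],0,0,0) for o in outs])
    f=min(1,800/im.shape[1]); cv2.imwrite(out,cv2.resize(im,None,fx=f,fy=f,interpolation=cv2.INTER_AREA))
E
python3 -c "
from ov import *
ov([cv2.imread('pics/scene4.png'),cv2.imread('pics/top4.png')],'pics/ov4.png',k=2.4)"
```

```text
(no output)
```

View pics/ov4.png

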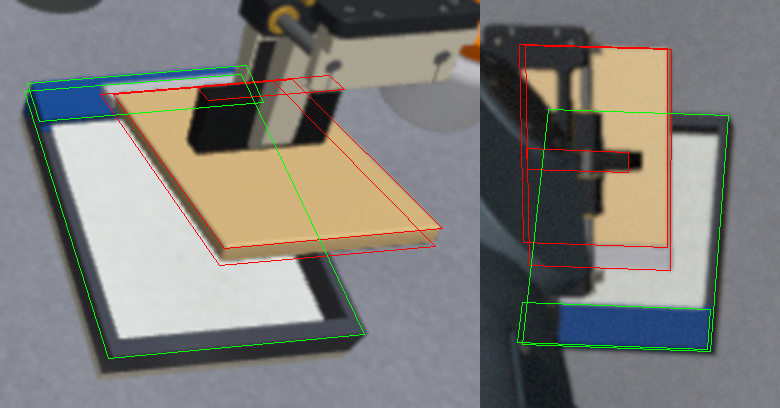

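The overlay agrees to within about 1 px, so there is no slip. Lowering with the flange just in front of the lip.

carry_out([
  [[0, -0.002, 0.005, 0, 0, 0], [0, -0.004, 0.01, 0, 0, 0], [0, -0.004, 0.01, 0, 0, 0], [0, -0.004, 0.01, 0, 0, 0], [0, -0.004, 0.01, 0, 0, 0], [0, -0.004, 0.01, 0, 0, 0], [0, -0.004, 0.01, 0, 0, 0], [0, -0.002, 0.006, 0, 0, 0], [0, -0.002, 0.004, 0, 0, 0], [0, 0, 0, 0, 0, 0], [0, 0, 0, 0, 0, 0]],
])

```text
t: 11.85
tool_pos: [0.5462, 0.2666, 0.0672]
tcp_rot: [2.054, 2.005, 0.354]
force: [0.7, -0.6, -2.7]
grip_width: 0.0161
```

```bash
python3 -c "
from ov import *
where(); go(-.089,.018,20)
from plant import imaging
ov([np.ascontiguousarray(imaging.capture(n)['image'][:,:,::-1]) for n in ('scene','top')],'pics/ov5.png',k=2.4)"
```

```text
flange [-0.0559  0.0006  0.0226] zyx [-1.370e+00 -2.003e+01  1.000e-02]
-0.089 0.018 20
t 11.85 pos [0.5462 0.2666 0.0672] F [ 0.7 -0.6 -2.7] w 0.0161
shift tool [-0.0006 -0.0327 -0.0069] turn deg [ 0.03 -0.02  0.03]
```

View pics/ov5.png

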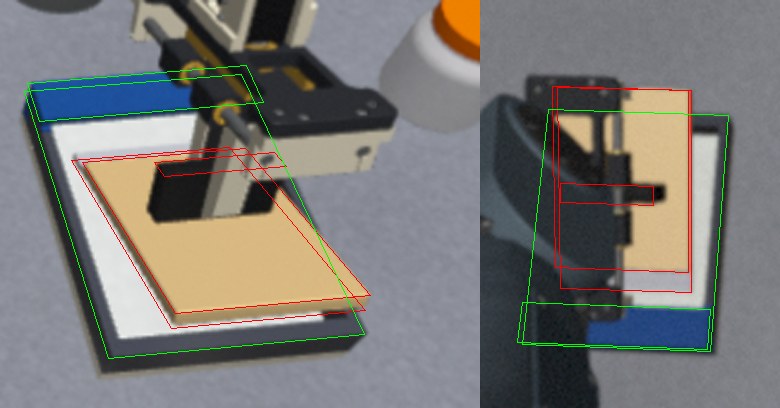

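carry_out([
  [[0, -0.003, 0.003, 0, 0, 0], [0, -0.006, -0.001, 0, 0, 0], [0, -0.008, -0.003, 0, 0, 0], [0, -0.006, -0.002, 0, 0, 0], [0, 0, 0, 0, 0, 0]],
])

```text
t: 12.45
tool_pos: [0.5222, 0.2671, 0.0618]
tcp_rot: [2.054, 2.007, 0.353]
force: [-0.0, 0.2, -3.6]
grip_width: 0.0159
```

```bash
python3 -c "
from ov import *
where(); go(-.089,.017,20)"
```

```text
flange [-0.0799  0.0004  0.0173] zyx [ -1.32 -19.96  -0.02]
-0.089 0.017 20
t 12.45 pos [0.5222 0.2671 0.0618] F [-0.   0.2 -3.6] w 0.0159
shift tool [-0.0005 -0.0087 -0.0029] turn deg [-0.04 -0.    0.07]
```

carry_out([
  [[0, -0.005, -0.002, 0, 0, 0], [0, -0.004, -0.001, 0, 0, 0], [0, 0, 0, 0, 0, 0], [0, 0, 0, 0, 0, 0]],
])

```text
t: 12.85
tool_pos: [0.5139, 0.2673, 0.0617]
tcp_rot: [2.054, 2.006, 0.354]
force: [0.5, -0.4, -3.1]
grip_width: 0.0155
```

```bash
python3 -c "
from ov import *
where(); 
for t,z in ((15,.016),(10,.0155),(5,.015),(0,.0145)): go(-.089,z,t)
from plant import imaging
ov([np.ascontiguousarray(imaging.capture(n)['image'][:,:,::-1]) for n in ('scene','top')],'pics/ov6.png',k=2.4)"
```

```text
flange [-0.0882  0.0005  0.0171] zyx [-1.370e+00 -2.001e+01  1.000e-02]
-0.089 0.016 15
t 12.85 pos [0.5139 0.2673 0.0617] F [ 0.5 -0.4 -3.1] w 0.0155
shift tool [-0.0006 -0.0002  0.0087] turn deg [ 5.01 -0.02  0.03]
-0.089 0.0155 10
t 12.85 pos [0.5139 0.2673 0.0617] F [ 0.5 -0.4 -3.1] w 0.0155
shift tool [-0.0006 -0.0001  0.0171] turn deg [ 1.001e+01 -1.000e-02  3.000e-02]
-0.089 0.015 5
t 12.85 pos [0.5139 0.2673 0.0617] F [ 0.5 -0.4 -3.1] w 0.0155
shift tool [-0.0006 -0.0008  0.0255] turn deg [ 1.501e+01 -1.000e-02  3.000e-02]
-0.089 0.0145 0
t 12.85 pos [0.5139 0.2673 0.0617] F [ 0.5 -0.4 -3.1] w 0.0155
shift tool [-0.0006 -0.0021  0.0339] turn deg [ 2.001e+01 -1.000e-02  3.000e-02]
```

View pics/ov6.png

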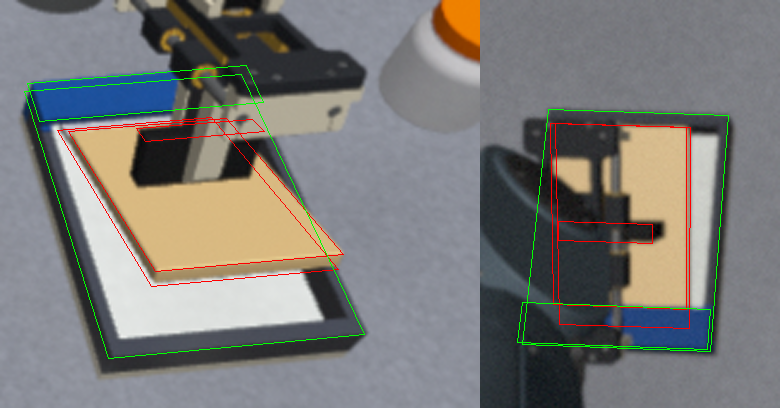

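The flange is hooked: the top view shows it hidden under the blue lip at about (650,315) in the crop, with no contact force. Now I'll lower the far end.

carry_out([
  [[0, 0, 0.002, 1.2, 0, 0], [0, 0, 0.002, 1.3, 0, 0], [0, 0, 0.002, 1.2, 0, 0], [0, 0, 0.002, 1.3, 0, 0], [0, 0, 0.0022, 1.2, 0, 0], [0, 0, 0.0022, 1.3, 0, 0], [0, 0, 0.0022, 1.2, 0, 0], [0, 0, 0.0022, 1.3, 0, 0], [0, 0, 0, 0, 0, 0]],
])

```text
t: 13.85
tool_pos: [0.5188, 0.2671, 0.0453]
tcp_rot: [2.155, 2.104, 0.183]
force: [-0.5, 0.3, -3.2]
grip_width: 0.0158
```

```bash
python3 -c "
from ov import *
where(); 
for t,z in ((5,.015),(0,.0145),(0,.013)): go(-.089,z,t)"
```

```text
flange [-0.0899  0.0005  0.0153] zyx [-1.39 -9.97  0.  ]
-0.089 0.015 5
t 13.85 pos [0.5188 0.2671 0.0453] F [-0.5  0.3 -3.2] w 0.0158
shift tool [-0.0005  0.0017  0.0083] turn deg [ 4.97 -0.01  0.01]
-0.089 0.0145 0
t 13.85 pos [0.5188 0.2671 0.0453] F [-0.5  0.3 -3.2] w 0.0158
shift tool [-0.0005  0.0019  0.0167] turn deg [ 9.97 -0.01  0.01]
-0.089 0.013 0
t 13.85 pos [0.5188 0.2671 0.0453] F [-0.5  0.3 -3.2] w 0.0158
shift tool [-0.0005  0.0016  0.0182] turn deg [ 9.97 -0.01  0.01]
```

carry_out([
  [[0, 0.0004, 0.002, 1.2, 0, 0], [0, 0.0004, 0.002, 1.3, 0, 0], [0, 0.0004, 0.002, 1.2, 0, 0], [0, 0.0004, 0.002, 1.3, 0, 0], [0, 0, 0.002, 1.2, 0, 0], [0, 0, 0.002, 1.3, 0, 0], [0, 0, 0.002, 1.2, 0, 0], [0, 0, 0.002, 1.3, 0, 0], [0, 0, 0, 0, 0, 0]],
])

```text
t: 14.75
tool_pos: [0.5218, 0.2669, 0.0294]
tcp_rot: [-2.248, -2.194, 0.001]
force: [-0.2, -1.0, -2.2]
grip_width: 0.0158
```

```bash
python3 -c "
from ov import *
where(); go(-.089,.013,0)
from plant import imaging
ov([np.ascontiguousarray(imaging.capture(n)['image'][:,:,::-1]) for n in ('scene','top')],'pics/ov7.png',k=2.4)"
```

```text
flange [-0.0908  0.0004  0.0149] zyx [-1.39  0.07 -0.  ]
-0.089 0.013 0
t 14.75 pos [0.5218 0.2669 0.0294] F [-0.2 -1.  -2.2] w 0.0158
shift tool [-0.0004  0.0017  0.0018] turn deg [-0.07  0.    0.01]
```

View pics/ov7.png

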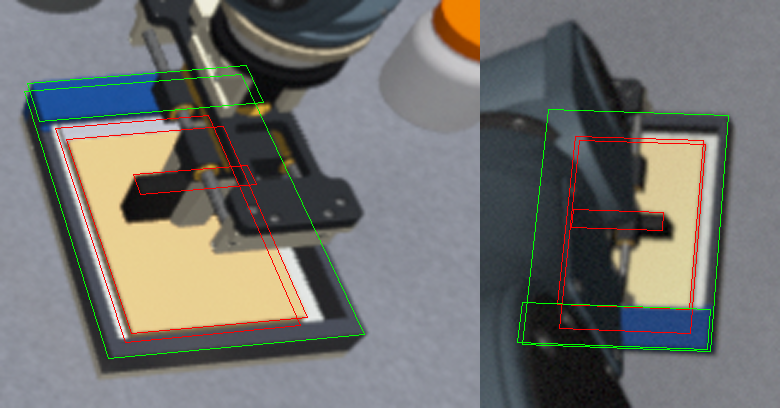

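Flat and inside the stop, about 2 mm above the floor. I'll set it down and let go.

carry_out([
  [[0, 0.0005, 0.0008, 0, 0, 0], [0, 0.0005, 0.0008, 0, 0, 0], [0, 0, 0.0004, 0, 0, 0], [0, 0, 0, 0, 0, 0]],
])

```text
t: 15.25
tool_pos: [0.5224, 0.267, 0.0277]
tcp_rot: [2.248, 2.195, -0.0]
force: [0.3, -0.7, -2.7]
grip_width: 0.016
```

```bash
python3 -c "
from ov import *
where(); go(-.09,.013,0)"
```

```text
flange [-0.0901  0.0005  0.0131] zyx [-1.37  0.   -0.  ]
-0.09 0.013 0
t 15.25 pos [0.5224 0.267  0.0277] F [ 0.3 -0.7 -2.7] w 0.016
shift tool [-0.0005  0.0001  0.0001] turn deg [-0.    0.    0.03]
```

carry_out([
  [[0, 0, 0.0005, 0, 0, 0], [0, 0, 0.0005, 0, 0, 0], [0, 0, 0, 0, 0, 0]],
])

```text
t: 15.55
tool_pos: [0.5224, 0.2671, 0.0276]
tcp_rot: [2.248, 2.195, -0.0]
force: [-4.6, -1.3, 8.1]
grip_width: 0.0157
```

The force now reads +8 N, so it is touching the floor. Releasing partway, then retreating straight up.

carry_out([
  [[0, 0, 0, 0, 0, 0], [0, 0, 0, 0, 0, 0], [0, 0, 0, 0, 0, 0], [0, 0, 0, 0, 0, 0], [0, 0, 0, 0, 0, 0], [0, 0, 0, 0, 0, 0]],
], grip=-0.1)

```text
t: 16.15
tool_pos: [0.5225, 0.267, 0.0267]
tcp_rot: [2.248, 2.195, -0.0]
force: [-0.1, -0.2, -0.0]
grip_width: 0.0421
```

carry_out([
  [[0, 0, -0.005, 0, 0, 0], [0, 0, -0.015, 0, 0, 0], [0, 0, -0.03, 0, 0, 0], [0, 0, -0.04, 0, 0, 0], [0, 0, -0.04, 0, 0, 0], [0, 0, -0.03, 0, 0, 0], [0, 0, -0.02, 0, 0, 0], [-0.03, -0.03, 0, 0, 0, 0], [-0.04, -0.03, 0, 0, 0, 0], [-0.04, -0.04, 0, 0, 0, 0], [-0.04, -0.04, 0, 0, 0, 0], [-0.04, -0.04, 0, 0, 0, 0]],
])

```text
t: 17.35
tool_pos: [0.3507, 0.094, 0.2075]
tcp_rot: [2.247, 2.195, 0.002]
force: [1.1, -0.2, -0.5]
grip_width: 0.0421
```

carry_out([
  [[-0.03, -0.02, 0, 0, 0, 0], [0, 0, 0, 0, 0, 0], [0, 0, 0, 0, 0, 0]],
])

```text
t: 17.65
tool_pos: [0.332, 0.0653, 0.2079]
tcp_rot: [2.248, 2.192, 0.003]
force: [-0.2, -0.2, 0.1]
grip_width: 0.0418
```

```bash
python3 - <<'E'
from plant import imaging,observe
import cv2,numpy as np
a,b=[np.ascontiguousarray(imaging.capture(n)['image'][:,:,::-1]) for n in ('scene','top')]
cv2.imwrite('pics/sceneF.png',a);cv2.imwrite('pics/topF.png',b)
k=3.2
A=cv2.resize(a[190:330,420:580],None,fx=k,fy=k,interpolation=3);B=cv2.resize(b[155:275,140:245],None,fx=k,fy=k,interpolation=3)
B=cv2.copyMakeBorder(B,0,A.shape[0]-B.shape[0],0,0,0)
cv2.imwrite('pics/final.png',np.hstack([A,B]))
s=observe();print(s['t'],s['tool_pos'],s['force'])
a0=cv2.imread('pics/scene0.png'); d=cv2.absdiff(a,a0)[225:335,270:380].max(); print("brown diff",d)
E
```

```text
17.75 [0.33237821 0.06594583 0.20735822] [ 0.09766165 -0.28264645  0.1131961 ]
brown diff 9
```

View pics/final.png

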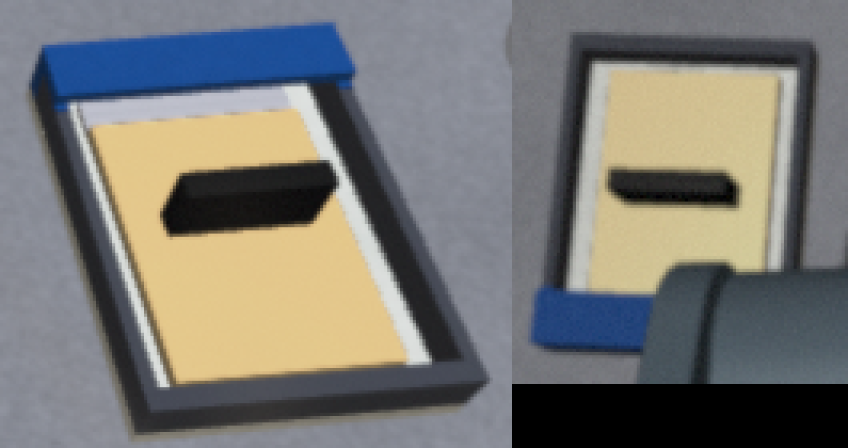

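View pics/sceneF.png

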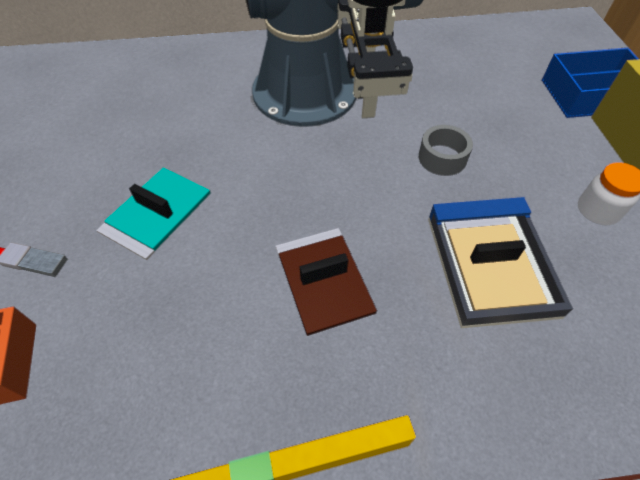

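The panel lies in the tray with its flange under the lip, and the brown panel is unchanged. One quick numeric fit of its pose before handing in.

```bash
python3 - <<'E'
from plan import *
o=pts("scene",(420,190),3.2,[((-70,-60,12),(92,125)),((-70,60,12),(294,108)),((90,-60,12),(175,383)),((90,60,12),(408,361)),((-8,-40,52),(180,174)),((-8,40,52),(334,161))])
o+=pts("top",(140,155),3.2,[((90,60,12),(97,70)),((90,-60,12),(267,75)),((8,40,52),(97,169)),((8,-40,52),(214,175))])
for v in (("scene","top"),("scene",)):
  for full in (0,1):
    q,r=fit(o,[.52,.265,.01,0]+[0,0]*full,v,full); 
    rz=R.from_euler("Z",-TY,degrees=True); f=R.from_euler("Z",q[3]).apply([-.09,0,.003])+q[:3]
    print(v,q[:3].round(4),np.degrees(q[3:]).round(1),"origin in tray",rz.apply(q[:3]-TRAY).round(4),"flange",rz.apply(f-TRAY).round(4),"maxres",abs(r).max().round(1))
E
```

```text
('scene', 'top') [0.5218 0.2679 0.0086] [-1.6] origin in tray [-0.0007  0.0014  0.0086] flange [-0.0907  0.0018  0.0116] maxres 1.5
('scene', 'top') [0.5218 0.2676 0.0088] [-1.5  0.1 -0.6] origin in tray [-0.0007  0.001   0.0088] flange [-0.0907  0.0012  0.0118] maxres 1.5
('scene',) [0.519  0.2714 0.0037] [-1.5] origin in tray [-0.0036  0.0048  0.0037] flange [-0.0936  0.005   0.0067] maxres 1.4
('scene',) [0.5183 0.2712 0.0033] [-1.1  0.9 -0.8] origin in tray [-0.0043  0.0046  0.0033] flange [-0.0943  0.0041  0.0063] maxres 1.2
```

```bash
python3 -c "
from plant import env; print(env.sign_off())"
```

```text
the job is handed in; nothing more can be done
None
```

The sand panel is back in the tray, flat on the floor with its flange under the blue lip, and I handed the job in at about 17.8 s of the 42 s allowed. The hand-in returned no verdict, so success rests on the checks below.

I gripped the bar and carried the panel over at height. I tilted it 20° with the flange end low, slid the flange about 14 mm under the lip without contact, then lowered the far end flat. I let go once it touched the floor (about 8 N), and the arm ended clear of everything.

**Final position:** a fit from both cameras puts the flange edge at x = -0.091 m and the panel's middle 1 mm off the tray's middle line. Tilt is about 0.6° and it is turned about 0.2° from the tray.

**Height:** the fit gives 8.6–8.8 mm, against 10 mm for the tray floor.

**Brown panel:** that part of the scene picture is unchanged, so it did not move.

**Disagreement:** the scene camera on its own puts the panel 3–4 mm further in x and y, and at only 3–4 mm height. It gave the panel and the tray similar low readings at the start, so I put this down to calibration bias.

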